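Load the autosampler tray for a run

ROBOT

A 6-joint arm with a two-finger parallel gripper is mounted at the origin on a cart in front of the work surface, level with it; the furniture and walls round the work are solid. World frame = base frame: x ahead of the robot, y to its left, z up, the work surface at z = 0. Lengths are in mm, angles in rad, forces in N, time in s.
With the tool pointing down it reaches from about 275 to 1000 mm from the base axis. Payload 8.4 kg.
Tool frame: the origin (TCP) lies on the centre line of the jaws, within the pads' length; the fingertips stand 17 mm ahead of it and the grasp point (between the pads) lies 2 mm behind it; z points along the fingers, y is the line along which they close (so a half turn about z gives the same grasp; the last joint's range is limited). The gripper opens to 85 mm and grips with 20 to 120 N. Pads are 22 mm wide; open, the fingers measure 114 mm over their backs; the gripper's body (76 mm by 85 mm) begins 54 mm behind the grasp point. The pads swing forward as they close: fully open they stand 13 mm farther back than shut.
Start: joints at [1.303, 0.353, 1.633, -0, 1.155, -0.002], TCP at [164.174, 603.054, 223.581] pointing down, gripper open.
Joint ranges: [-2.63, 2.63], [-0.92, 2.1], [0.06, 2.66], [-1.3, 4.44], [0, 2.69], [-3.02, 3.02]. Speed limits (rad/s): [2.22, 2.22, 2.79, 3.14, 3.14, 3.14].

INTERFACE

Orientations are given as [roll, pitch, yaw] about the fixed x, y, z axes, in that order (R = Rz(yaw) Ry(pitch) Rx(roll)).
In Python, from rig import r, eyes gives the robot as it stands. The module is installed in compiled form; this text tells all that it offers.
- The arm moves only by the shell command python3 -m inch 'ROWS' [FORCE]. ROWS is JSON, a list of rows, each a list of 7 numbers: the shift along the tool's x, y, z in m, then the turn, a rotation vector about the tool's x, y, z in degrees, then the closure, from -1 (fully open) to 1 (shut). In form: [[x, y, z, rx, ry, rz, gripper], ...]. A call has 1 to 8 rows; each row shifts and turns the commanded pose from where the row before left it, along the tool's axes as they then stand; what a row does not reach is not made up. A row lasts 1/10 s, in which the tool goes at most 50 mm and 8.59 degrees, less where a joint would pass 70% of its speed; a pose out of reach is approached as far as the arm can. A call with a gripper value outside its range is refused whole. The fingers move at their own pace and stop on an object; FORCE is the grip in N (left out, the last holds). Time passes only in rows, so rows that do not move let the fingers close. It gives the time, the measured TCP pose, the force, the opening and the grip force at its end, in the units of the state.
- r.sense(): the state, without advancing time (a new reading comes with each control period).
- eyes.grab_frame(name): name is "side" or "top" or "wrist"; returns a dict with "img" (384x512x3 uint8, blue, green, red), "fx", "fy", "cx", "cy" (pixels), "R" (3x3) and "t" (3): a world point X has camera coordinates R X + t; the wrist camera has in their place "hand_eye" (4x4, takes a point from camera to tool coordinates, whose origin is the TCP and whose axes are the flange's). Camera axes: x right, y down, z forward; pixel columns grow to the right and rows downward; lengths in mm; the calibration is good to about 2 mm. A picture is of the moment at which its call begins: read the wrist's pose just before it. There is no depth.
- r.sign_off(): hands the job in; it is judged then, once.
The state is a dict: "clock": time; "qpos": joint angles; "qvel": joint speeds; "joint_efforts": joint torques, N m; "eef_pos": TCP position; "tcp_rot": TCP orientation; "contact_force": force on the tool from outside, world axes, zero at the start; "wrist_torque": the same for the moment, N m; "opening": opening from 0.0 (shut) to 1.0 (fully open); "grasp_force": force on a finger pad.
Only numpy, scipy, OpenCV 4.12 (cv2) and the standard library are available. Lean on these libraries where they do the work, as an engineer would, in place of code of your own. Each camera call takes 0.05 s, during which the arm holds its last target. There are 200 camera calls.

TASK

Load the autosampler tray for the next run: stand the amber rinse bottle in the round well at one end of the row, and snap the three vial racks into the docks so that the white-capped blanks are right next to the bottle, the red-capped samples are farthest from it, and the blue-capped standards sit between the two. Press every rack fully down until both its orange latches have snapped over it, leave everything released and upright, and do not disturb the flask and the beaker standing beside the tray.

Things in the scene. Friction and masses are not known exactly. Their poses are not given: they have to be found in the camera images.
- rack_white: Loose white rack with eight white-capped vials and a white arch handle (blanks), 0.2 kg, 76 (x) x 48 (y) x 82 mm high. Origin: centre of underside, z up; a half turn makes no difference. Grip bar of the handle: along x over the middle, 52 mm long, 10 mm thick in y, z = 58 to 82 mm; pinch from above. Vial caps reach z = 39 mm. Base flange 6 mm thick. Fits a dock with 1.5 mm play all round.
- rack_blue: Loose white rack with eight blue-capped vials and a blue arch handle (standards), 0.2 kg, 76 (x) x 48 (y) x 82 mm high. Origin: centre of underside, z up; a half turn makes no difference. Grip bar of the handle: along x over the middle, 52 mm long, 10 mm thick in y, z = 58 to 82 mm; pinch from above. Vial caps reach z = 39 mm. Base flange 6 mm thick. Fits a dock with 1.5 mm play all round.
- rack_red: Loose white rack with eight red-capped vials and a red arch handle (samples), 0.2 kg, 76 (x) x 48 (y) x 82 mm high. Origin: centre of underside, z up; a half turn makes no difference. Grip bar of the handle: along x over the middle, 52 mm long, 10 mm thick in y, z = 58 to 82 mm; pinch from above. Vial caps reach z = 39 mm. Base flange 6 mm thick. Fits a dock with 1.5 mm play all round.
- rinse_bottle: Amber glass rinse bottle with black screw cap, loose, 0.25 to 0.47 kg, 66 mm diameter, 124 mm high; cap 38 mm in diameter, z = 102 to 124 mm, grip it from above. Origin: centre of underside, z up.
- well: Round grey bottle well, fixed at the left or the right end of the row of docks, open at the top: inside diameter 74 mm, flared rim 34 mm high, 85 mm across. Origin: centre of underside, 10 mm above the worktop; floor at z = +3 mm; z up. Dock centres lie 78, 156 and 234 mm from it.
- dock_1: One of three identical, interchangeable grey docks, 78 mm apart in a row with the well on an aluminium tray; each may be anywhere in the row. Rectangular nest, inside 79 (x) x 51 (y) mm, walls 26 mm high, flared lips to 33 mm. Origin: nest centre on the dock's underside, 10 mm above the worktop; nest floor at z = +3 mm. x: away from the robot, y: left along the row, z up.
- dock_2: Like dock_1. Latches of each dock: at both ends (+x and -x) a sprung bolt with orange thumb tab (51 mm from the centre, top z = 32 mm); its bevelled nose stands 5 mm into the nest. A lowered rack stops on the bevels about 15 mm above the floor; pressed straight down with some 10 to 18 N it pushes the bolts back until, on the floor, they snap out over its base flange.
- dock_3: Like dock_1 and dock_2. Once snapped in, the bolts hold the rack down: it cannot be pulled out again.
- flask: Bystander: small empty glass conical flask, loose, 68 mm diameter, 98 mm high. Origin: centre of underside.
- beaker: Bystander: empty glass beaker, loose, 56 mm diameter, 72 mm high. Origin: centre of underside.

How it is judged:
By the outcome, as a careful person would: the job done as asked, in the order asked, and still so for the second after the job is handed in, with the robot touching nothing.
It also fails if it takes over 99 s, if anything falls off the work surface, if the arm or the gripper's body presses on something with over 40 N, if the wrist force passes 120 N, or if a joint passes its speed limit or range.

## Working session

There is one attempt and no reset: what is moved stays moved. The work goes in short steps, Python scripts to look and compute and a shell command to move; the robot and the scene stay as the last step left them, time stands still between calls to the robot, and variables do not carry over. Pictures are saved under pics/ and viewed, at most 14 in all, crops included, and the job is handed in when it is done.

```bash
mkdir -p pics; python3 - <<'E'
from rig import r, eyes
import cv2,numpy as np
print(r.sense())
for n in ("top","side"):
    f=eyes.grab_frame(n); cv2.imwrite(f"pics/{n}0.png",f["img"])
    R=np.array(f["R"]);t=np.array(f["t"]);print(n,f["fx"],f["cx"],f["cy"],"pos",-R.T@t,R.round(3).tolist())
E
```

```text
{'clock': 0.0, 'qpos': array([ 1.30260362e+00,  3.53696311e-01,  1.63412521e+00, -1.21980991e-05,
        1.15515689e+00, -2.39610315e-03]), 'qvel': array([ 1.41208778e-03, -2.19351619e-04,  1.12520947e-03, -8.94517764e-05,
        8.80053154e-04, -3.32116380e-04]), 'joint_efforts': array([-9.00094819e-04, -6.05216074e+01, -3.42046988e+01, -2.07519824e-04,
        9.10491130e-03, -1.53880825e-05]), 'eef_pos': array([164.05066119, 602.59880514, 222.83540839]), 'tcp_rot': array([-3.14020688e+00,  7.83226530e-06,  2.87580099e+00]), 'contact_force': array([0.31212016, 0.25395363, 0.17980578]), 'wrist_torque': array([ 0.00014764,  0.04696441, -0.00159119]), 'grasp_force': 0.0, 'opening': 0.9994475054299945}
top 354.67813831591616 259.8486085361303 191.2964041963477 pos [ 320.76463509  -56.58362618 1215.98306393] [[0.026, -1.0, 0.012], [-0.986, -0.027, -0.166], [0.166, -0.007, -0.986]]
side 356.1059276801713 261.1438257854737 183.88334196507046 pos [  12.06942329 -873.59337803  711.58203118] [[0.84, -0.542, 0.012], [-0.292, -0.47, -0.833], [0.457, 0.696, -0.553]]
```

View pics/top0.png

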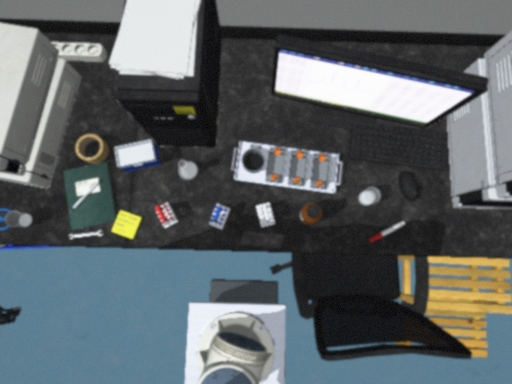

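View pics/side0.png

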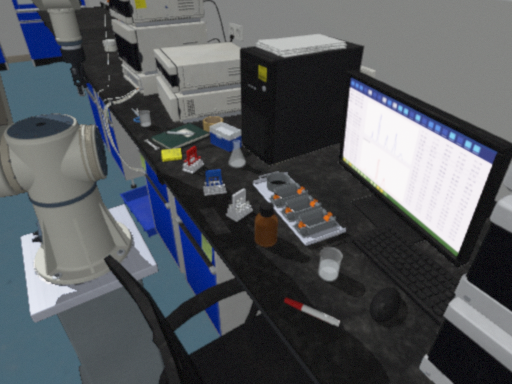

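The top view shows the well at (254,160), at the left end of the row, with orange latches around docks at (278,163), (299,166) and (321,169). The red rack is at (166,214), blue at (219,216), white at (265,214), the bottle at (311,212), the flask at (187,170) and the beaker at (369,196). The side view agrees with this layout.

```bash
cat > h.py <<'E'
from rig import r, eyes
import cv2,numpy as np
from scipy.spatial.transform import Rotation as Ro
def grab(n):
    s=r.sense(); f=eyes.grab_frame(n)
    if n=="wrist":
        T=np.eye(4);T[:3,:3]=Ro.from_euler('xyz',s["tcp_rot"]).as_matrix();T[:3,3]=s["eef_pos"]
        M=T@np.array(f["hand_eye"]); f["Rc"]=M[:3,:3];f["o"]=M[:3,3]
    else:
        R=np.array(f["R"]);f["Rc"]=R.T;f["o"]=-R.T@np.array(f["t"])
    return f
def cast(f,uv,z):
    d=f["Rc"]@np.array([(uv[0]-f["cx"])/f["fx"],(uv[1]-f["cy"])/f["fy"],1]); return f["o"]+d*(z-f["o"][2])/d[2]
def proj(f,X):
    c=f["Rc"].T@(np.array(X)-f["o"]); return np.array([f["fx"]*c[0]/c[2]+f["cx"],f["fy"]*c[1]/c[2]+f["cy"]])
def blobs(f,h,smin=110,vmin=60,vmax=255,amin=4):
    H=cv2.cvtColor(f["img"],cv2.COLOR_BGR2HSV); lo,hi=h
    m=((H[...,0]>=lo)&(H[...,0]<=hi)) if lo<=hi else ((H[...,0]>=lo)|(H[...,0]<=hi))
    m=(m&(H[...,1]>=smin)&(H[...,2]>=vmin)&(H[...,2]<=vmax)).astype(np.uint8)
    n,l,s,c=cv2.connectedComponentsWithStats(m,connectivity=8)
    return [(c[i],s[i,4],s[i,:4]) for i in range(1,n) if s[i,4]>=amin]
E
python3 - <<'E'
from h import *
f=grab("top"); np.set_printoptions(precision=1,suppress=True)
for nm,h,z in(("orange",(4,16),42),("red",(172,3),39),("blue",(105,125),39)):
    for c,a,b in blobs(f,h): print(nm,c,a,b,cast(f,c,z)[:2])
for nm,uv,z in(("well",(254,160),44),("white",(265,214),50),("bottle",(311,212),124),("flask",(187,170),0),("beaker",(369,196),40)): print(nm,cast(f,uv,z))
f=grab("wrist");print(np.array(f["hand_eye"]),f["fx"],f["cx"],f["cy"]);cv2.imwrite("pics/w0.png",f["img"])
E
```

```text
orange [277.3 151.3] 39 [274 148   7   7] [ 658.7 -121.2]
orange [299.4 154.4] 38 [296 151   7   7] [ 649.8 -196.9]
orange [321.7 157.4] 35 [319 154   6   7] [ 641.3 -273.5]
orange [273.9 176.7] 26 [272 174   5   6] [ 569.5 -111.2]
orange [296.2 179.6] 30 [294 177   6   6] [ 561.6 -186.8]
orange [318.9 182.7] 26 [317 180   5   6] [ 553.1 -263.6]
orange [309.2 215.1] 197 [302 203  20  22] [ 442.3 -231.1]
red [160. 213.] 84 [155 205  11  18] [436.6 264.5]
red [375.5 237.3] 75 [369 232  14  10] [ 375.1 -451.1]
blue [295.5  52.7] 102 [279  49  34   9] [1028.8 -180.7]
blue [328.7  59.8] 42 [321  58  16   5] [1005.  -300.4]
blue [349.3  64.1] 23 [345  63   9   4] [ 990.5 -374.4]
blue [419.5  79. ] 306 [362  66 113  28] [ 941.4 -625.2]
blue [145.3 163. ] 180 [123 145  37  27] [605.3 326.5]
blue [  4.6 209.3] 45 [  0 207  11   5] [435.  777.9]
blue [216.4 213.5] 63 [211 206  11  16] [439.9  77.3]
blue [  1.7 218.6] 31 [  0 215   6   8] [403.9 782.8]
blue [  4.1 227.9] 37 [  0 226  10   5] [373.9 770.6]
blue [ 27.6 246.9] 292 [  0 243  66   8] [314.4 685.8]
well [625.2 -42.4  44. ]
white [441.4 -83.9  50. ]
bottle [ 443.7 -224.5  124. ]
flask [593.8 191.7   0. ]
beaker [ 512.6 -432.9   40. ]
[[  -0.    -1.    -0.3   66.7]
 [   1.    -0.    -0.     0.1]
 [   0.    -0.3    1.  -150.1]
 [   0.     0.     0.     1. ]] 345.14524546808286 259.61910510486206 198.80878051540532
```

```bash
python3 -m inch '[[-0.029,-0.035,-0.002,0,0,-0.5,-1],[-0.029,-0.035,-0.002,0,0,-0.5,-1],[-0.029,-0.035,-0.002,0,0,-0.5,-1],[-0.029,-0.035,-0.002,0,0,-0.5,-1],[-0.029,-0.035,-0.002,0,0,-0.5,-1],[-0.029,-0.035,-0.002,0,0,-0.5,-1],[-0.029,-0.035,-0.002,0,0,-0.5,-1],[-0.029,-0.035,-0.002,0,0,-0.5,-1]]'
python3 -m inch '[[-0.029,-0.035,-0.002,0,0,-0.5,-1],[-0.029,-0.035,-0.002,0,0,-0.5,-1],[-0.029,-0.035,-0.002,0,0,-0.5,-1],[-0.029,-0.035,-0.002,0,0,-0.5,-1],[-0.029,-0.035,-0.002,0,0,-0.5,-1],[-0.029,-0.035,-0.002,0,0,-0.5,-1],[-0.029,-0.035,-0.002,0,0,-0.5,-1],[0,0,0,0,0,0,-1]]'
python3 - <<'E'
from h import *
f=grab("wrist");cv2.imwrite("pics/w1.png",f["img"])
s=r.sense();print(s["eef_pos"],s["tcp_rot"],s["qpos"],f["o"])
E
```

```text
clock: 1.0
eef_pos: [324.9, 275.1, 239.8]
tcp_rot: [3.141, 0.0, 2.946]
contact_force: [0.7, -0.6, 0.2]
opening: 1.0
grasp_force: 0.0
clock: 1.8
eef_pos: [485.7, -3.0, 253.9]
tcp_rot: [-3.14, 0.002, 3.003]
contact_force: [-0.3, 0.8, -0.4]
opening: 0.996
grasp_force: 0.0
[484.04455127  -1.0489594  253.47700964] [-3.14145035e+00  8.23199062e-05  3.00285717e+00] [-5.15592548e-03  1.00111886e-01  1.89163636e+00 -1.66537462e-04
  1.14978178e+00 -1.43714870e+00] [419.32448543   6.50892915 403.82273304]
```

View pics/w1.png

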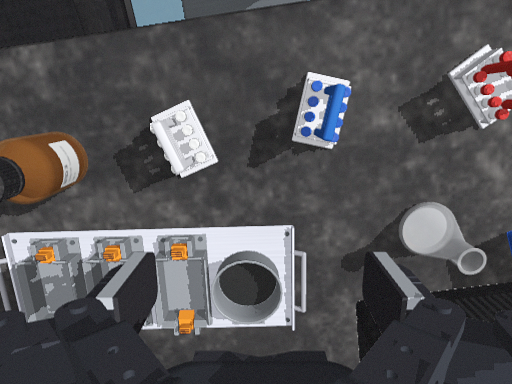

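Seen from the wrist, the white rack is at (183,138), blue at (323,110), and red at (490,85), partly out of view. The bottle is at (40,170), the flask at (440,235), and the tray with its well at (247,285). I'll go over the bottle first.

```bash
python3 -m inch '[[0.003,-0.045,0,0,0,0,-1],[0.003,-0.045,0,0,0,0,-1],[0.003,-0.045,0,0,0,0,-1],[0.003,-0.045,0,0,0,0,-1],[0.001,-0.047,0,0,0,0,-1],[0,0,0,0,0,0,-1]]'
python3 - <<'E'
from h import *
s=r.sense();print(s["eef_pos"],s["tcp_rot"])
f=grab("wrist");cv2.imwrite("pics/w2.png",f["img"]); np.save("pics/w2.npy",dict(f),allow_pickle=True)
print(f["o"])
E
```

```text
clock: 2.45
eef_pos: [438.7, -225.4, 253.6]
tcp_rot: [-3.14, 0.0, 3.003]
contact_force: [-0.6, -0.2, 0.0]
opening: 1.002
grasp_force: 0.0
[ 438.7366196  -225.4261579   253.60991157] [-3.14024104e+00  7.93065570e-05  3.00347965e+00]
[ 372.69944873 -215.94216507  403.66839573]
```

View pics/w2.png

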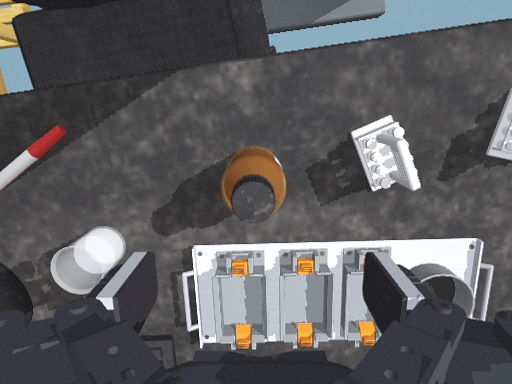

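The bottle's black cap is centred near (253,200). Docks and orange tabs show at rows 265 and 335, the beaker at (90,255), and the white rack at (385,155).

```bash
python3 - <<'E'
from h import *
np.set_printoptions(precision=1,suppress=True)
f=np.load("pics/w2.npy",allow_pickle=True).item()
g=cv2.cvtColor(f["img"],cv2.COLOR_BGR2HSV)
roi=np.zeros(g.shape[:2],np.uint8);cv2.circle(roi,(253,198),30,1,-1)
m=((g[...,2]<75)&(g[...,1]<110)&(roi>0)).astype(np.uint8)
c=max(cv2.findContours(m,cv2.RETR_EXTERNAL,cv2.CHAIN_APPROX_NONE)[0],key=cv2.contourArea)
print("mask ",cv2.boundingRect(c),cv2.fitEllipse(c))
gr=cv2.GaussianBlur(cv2.cvtColor(f["img"],cv2.COLOR_BGR2GRAY),(3,3),0)
print(cv2.HoughCircles(gr[160:240,210:300],cv2.HOUGH_GRADIENT,1,5,param1=60,param2=8,minRadius=18,maxRadius=27))
for uv in((253,201),cv2.fitEllipse(c)[0]): print(cast(f,uv,124))
for c,a,b in blobs(f,(4,16),150,150): print(c,a,b,cast(f,c,42))
H=g[330:340,225:262]
# base of bottle top of image & well rim
E
```

```text
mask  (224, 175, 51, 46) ((250.36570739746094, 197.0015411376953), (36.79376983642578, 47.4488410949707), 56.509395599365234)
[[[41.5 38.5 24.1]
  [42.5 45.5 24.1]
  [41.5 32.5 18.5]
  [49.5 27.5 26.4]
  [36.5 30.5 24.1]
  [36.5 35.5 23. ]
  [52.5 21.5 23. ]
  [47.5 45.5 26.4]
  [48.5 32.5 25.2]
  [36.5 24.5 22.9]
  [37.5 19.5 25.2]]]
[ 449.4 -232.7  124. ]
[ 445.7 -234.4  124. ]
[267.6 172.7] 679 [248 157  35  42] [ 443.2 -217.8   42. ]
[223.5 191.5] 4 [223 191   2   2] [ 457.  -267.7   42. ]
[227.7 201.2] 25 [224 194   8  14] [ 468.3 -265.    42. ]
[304.3 259.2] 43 [298 258  15   5] [ 548.2 -189.5   42. ]
[239.2 261. ] 42 [232 260  15   4] [ 540.3 -263.5   42. ]
[304.6 267.2] 117 [297 262  16  11] [ 558.2 -190.2   42. ]
[239.1 268.9] 123 [232 264  16  11] [ 550.  -265.1   42. ]
[237.5 275. ] 4 [236 275   4   1] [ 557.4 -268.1   42. ]
[299.3 324.2] 12 [297 323   8   6] [ 632.4 -204.4   42. ]
[364.5 322. ] 12 [359 322  12   1] [ 640.  -126.4   42. ]
[241. 325.] 11 [236 325  11   1] [ 623.8 -274.2   42. ]
[359.  325.5] 4 [359 324   1   4] [ 643.9 -133.2   42. ]
[367.7 338. ] 125 [360 327  15  19] [ 663.  -123.9   42. ]
[243.3 341.8] 122 [236 333  15  16] [ 647.6 -275.    42. ]
[305.2 340.4] 113 [298 333  14  14] [ 656.  -199.7   42. ]
```

```bash
python3 - <<'E'
import cv2
i=cv2.imread("pics/w2.png")[140:360,170:490]; cv2.imwrite("pics/w2c.png",cv2.resize(i,(800,550),interpolation=cv2.INTER_CUBIC))
E
```

```text
(no output)
```

View pics/w2c.png

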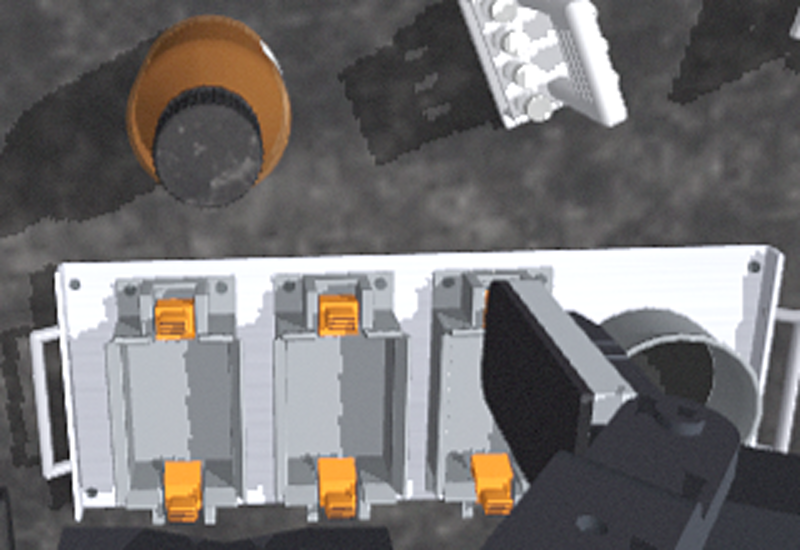

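```bash
python3 -m inch '[[-0.012,-0.006,0.03,0,0,0,-1],[0,0,0.04,0,0,0,-1],[0,0,0.04,0,0,0,-1],[0,0,0.03,0,0,0,-1],[0,0,0,0,0,0,-1],[0,0,0,0,0,0,1],[0,0,0,0,0,0,1],[0,0,0,0,0,0,1]]' 50
python3 -m inch '[[0,0,0,0,0,0,1],[0,0,0,0,0,0,1],[0,0,0,0,0,0,1],[0,0,0,0,0,0,1]]'
python3 - <<'E'
from h import *
f=np.load("pics/w2.npy",allow_pickle=True).item()
print(cast(f,(253.2,146),0), cast(f,(253.2,201.2),124)); print(r.sense()["eef_pos"])
E
```

```text
clock: 3.3
eef_pos: [452.0, -229.9, 115.4]
tcp_rot: [-3.141, 0.003, 3.007]
contact_force: [0.9, -0.1, -0.5]
opening: 0.515
grasp_force: 0.0
clock: 3.7
eef_pos: [455.5, -233.6, 118.9]
tcp_rot: [-3.135, 0.011, 3.007]
contact_force: [-2.2, -7.5, 33.3]
opening: 0.001
grasp_force: 16.5
[ 417.70870015 -230.46087503    0.        ] [ 449.63776547 -232.59584995  124.        ]
[ 455.48985548 -233.59312721  118.9271795 ]
```

The gripper shut fully with a 33 N upward push, so it missed the cap. Looking from outside.

```bash
python3 - <<'E'
from h import *
a=grab("side")["img"][150:300,180:380];b=grab("wrist")["img"]
cv2.imwrite("pics/m1.png",np.hstack([cv2.resize(a,(400,300),interpolation=cv2.INTER_CUBIC),cv2.resize(b,(400,300))]))
E
```

```text
(no output)
```

View pics/m1.png

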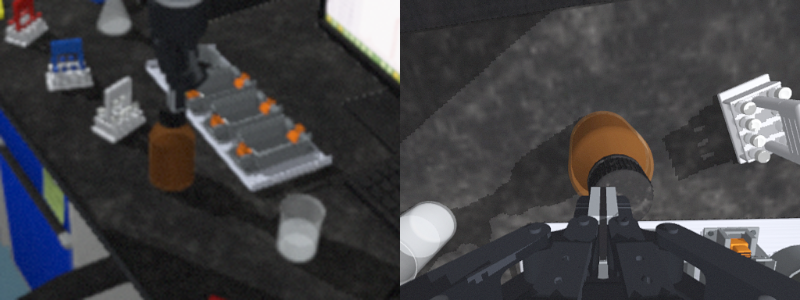

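```bash
python3 - <<'E'
from h import *
np.set_printoptions(precision=2,suppress=True)
f=grab("wrist");s=r.sense();p=s["eef_pos"];print(p,s["opening"],s["contact_force"])
print(np.array(f["hand_eye"]),f["o"])
for dz in(-17,0,17):print(dz,proj(f,p+[0,0,dz]))
cv2.imwrite("pics/m2.png",cv2.resize(f["img"][130:330,190:360],(680,800),interpolation=cv2.INTER_CUBIC)[:600])
E
```

```text
[ 455.51 -233.6   118.96] 0.0009182118075872711 [-3.19 -6.89 32.94]
[[  -0.     -0.96   -0.26   66.7 ]
 [   1.     -0.     -0.      0.1 ]
 [   0.     -0.26    0.96 -150.06]
 [   0.      0.      0.      1.  ]] [ 387.86 -223.42  268.25]
-17 [259.79 237.73]
0 [259.57 251.56]
17 [259.31 268.5 ]
```

View pics/m2.png

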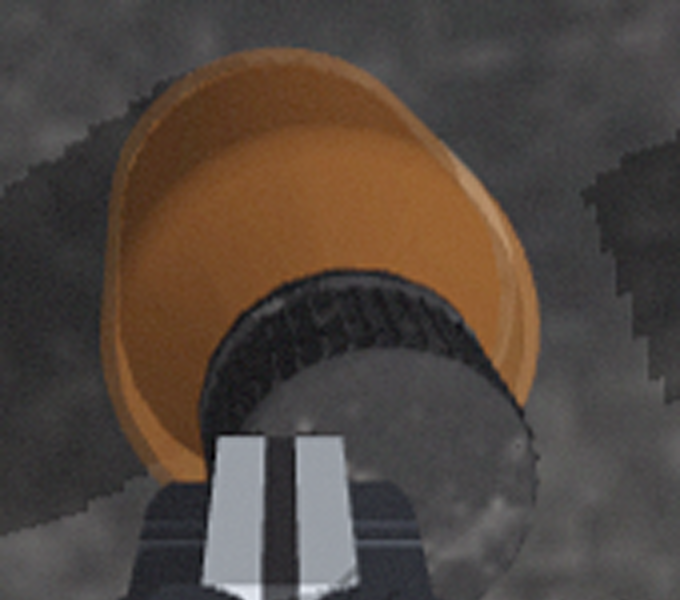

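The cap top appears larger (lower, z≈103) and displaced to +y: the bottle has been tilted under the shut fingers. I'll raise slowly so that it can settle back upright.

```bash
python3 -m inch '[[0,0,-0.004,0,0,0,1],[0,0,-0.004,0,0,0,1],[0,0,-0.004,0,0,0,1],[0,0,-0.004,0,0,0,1],[0,0,-0.004,0,0,0,1],[0,0,-0.004,0,0,0,1],[0,0,-0.004,0,0,0,1],[0,0,-0.004,0,0,0,1]]'
python3 -m inch '[[0,0,-0.04,0,0,0,1],[0,0,-0.04,0,0,0,1],[0,0,-0.03,0,0,0,1],[0,0,0,0,0,0,-1],[0,0,0,0,0,0,-1],[0,0,0,0,0,0,-1],[0,0,0,0,0,0,-1]]'
python3 - <<'E'
from h import *
f=grab("wrist"); np.save("pics/w3.npy",dict(f),allow_pickle=True)
print(r.sense()["eef_pos"],f["o"])
a=grab("side")["img"][180:270,220:340]
cv2.imwrite("pics/m3.png",np.hstack([cv2.resize(a,(400,300),interpolation=cv2.INTER_CUBIC),cv2.resize(f["img"][100:310,160:440],(400,300),interpolation=cv2.INTER_CUBIC)]))
E
```

```text
clock: 4.65
eef_pos: [450.8, -229.7, 145.8]
tcp_rot: [3.142, -0.0, 3.007]
contact_force: [-0.1, -0.4, 0.3]
opening: -0.004
grasp_force: 0.0
clock: 5.35
eef_pos: [450.1, -229.3, 254.2]
tcp_rot: [3.141, -0.002, 3.007]
contact_force: [-0.2, -0.2, 1.2]
opening: 0.678
grasp_force: 0.0
[ 450.19665026 -229.40764718  254.37933582] [ 384.32891729 -220.44399703  404.46242446]
```

View pics/m3.png

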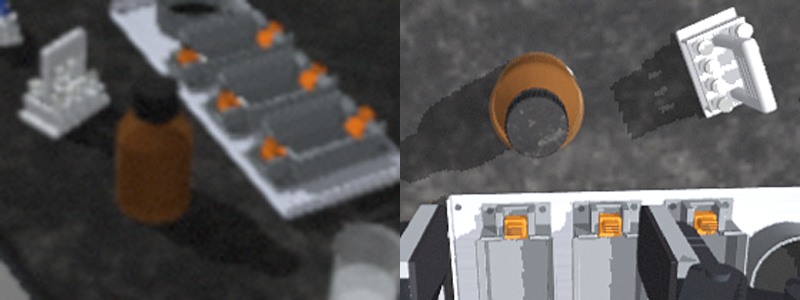

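The bottle is upright again and released, with the cap top near full-frame (256.6,186). I'll remeasure, then centre accurately and close in stages.

```bash
python3 - <<'E'
from h import *
np.set_printoptions(precision=2,suppress=True)
f=np.load("pics/w3.npy",allow_pickle=True).item()
b=cast(f,(256.6,186.1),124);print(b)
# amber body outline -> base near edge
H=cv2.cvtColor(f["img"],cv2.COLOR_BGR2HSV)
m=((H[...,0]>5)&(H[...,0]<18)&(H[...,1]>120)).astype(np.uint8);m[230:]=0
n,l,s,c=cv2.connectedComponentsWithStats(m);i=1+s[1:,4].argmax();x,y,w,h,a=s[i];print(s[i])
print("near base edge",cast(f,(x+w/2,y),3))
for z in(0,60,95):print(z,"left/right",cast(f,(x,y+h*.5),z)[1],cast(f,(x+w,y+h*.5),z)[1])
s=r.sense();R=Ro.from_euler('xyz',s["tcp_rot"]).as_matrix();print(s["eef_pos"],"delta tool",R.T@(b*[1,1,0]+[0,0,110]-s["eef_pos"]))
print(s["qpos"])
E
```

```text
[ 448.35 -231.57  124.  ]
[ 223  137   66   67 1891]
near base edge [ 418.54 -229.13    3.  ]
0 left/right -273.4249630463912 -195.7543547982631
60 left/right -265.5654988073311 -199.41694109616242
95 left/right -260.980811334546 -201.55344976993703
[ 450.32 -229.5   254.53] delta tool [  1.4   -2.41 144.53]
[-0.47  0.14  1.85 -0.    1.16 -1.91]
```

```bash
python3 -m inch '[[0.001,-0.0025,0.04,0,0,0,-1],[0,0,0.04,0,0,0,-1],[0,0,0.04,0,0,0,-1],[0,0,0.02,0,0,0,-1],[0,0,0,0,0,0,-0.3],[0,0,0,0,0,0,-0.1],[0,0,0,0,0,0,0],[0,0,0,0,0,0,0]]' 40
python3 -m inch '[[0,0,0,0,0,0,0.05],[0,0,0,0,0,0,0.1]]'
python3 -m inch '[[0,0,0,0,0,0,0.15],[0,0,0,0,0,0,0.15]]'
python3 -m inch '[[0,0,0,0,0,0,0.2],[0,0,0,0,0,0,0.2]]'
```

```text
clock: 6.25
eef_pos: [450.4, -232.5, 117.0]
tcp_rot: [-3.141, 0.002, 3.007]
contact_force: [0.0, 0.3, 0.2]
opening: 0.503
grasp_force: 0.0
clock: 6.45
eef_pos: [449.8, -232.2, 116.3]
tcp_rot: [-3.141, 0.001, 3.007]
contact_force: [-1.1, 0.8, -0.5]
opening: 0.446
grasp_force: 0.0
clock: 6.65
eef_pos: [449.5, -232.1, 115.7]
tcp_rot: [-3.142, 0.0, 3.007]
contact_force: [-0.5, -1.2, -0.2]
opening: 0.427
grasp_force: 0.0
clock: 6.85
eef_pos: [449.5, -232.2, 115.7]
tcp_rot: [-3.141, 0.0, 3.007]
contact_force: [0.4, -0.5, 0.8]
opening: 0.398
grasp_force: 0.7
```

```bash
python3 -m inch '[[0,0,0,0,0,0,0.3],[0,0,0,0,0,0,0.3]]'
python3 - <<'E'
from h import *
f=grab("wrist");s=r.sense();print(s["opening"],s["grasp_force"],s["contact_force"])
cv2.imwrite("pics/m4.png",cv2.resize(f["img"][130:380,130:390],(620,596),interpolation=cv2.INTER_CUBIC))
E
```

```text
clock: 7.05
eef_pos: [449.8, -232.6, 116.1]
tcp_rot: [-3.141, 0.001, 3.007]
contact_force: [-2.0, -2.0, 7.1]
opening: 0.352
grasp_force: 3.0
0.35273742450313444 2.9671880441765097 [-1.33361895 -1.46972607  5.85578473]
```

View pics/m4.png

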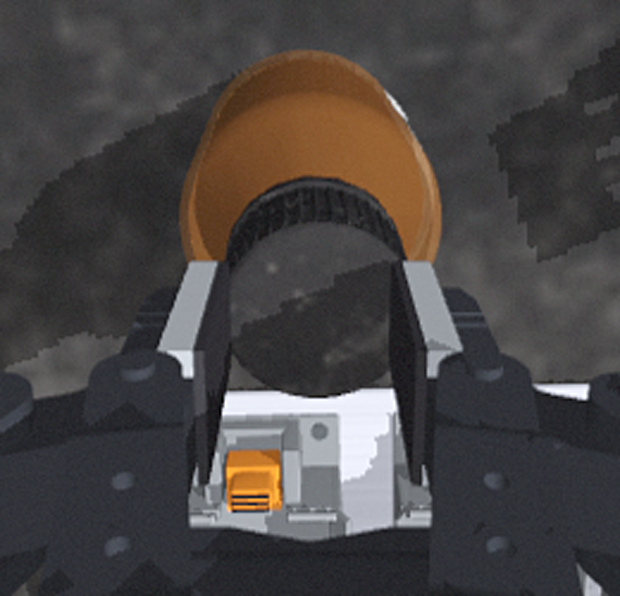

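The fingers touch only the cap's top rim: opening is 30 mm and the force is upward. So the cap top is lower than assumed; open, go 15 mm deeper, and close again watching the force.

```bash
python3 -m inch '[[0,0,0,0,0,0,-0.5],[0,0,0,0,0,0,-0.5],[0,0,0.005,0,0,0,-0.5],[0,0,0.005,0,0,0,-0.5],[0,0,0.005,0,0,0,-0.5],[0,0,0,0,0,0,-0.5]]'
python3 -m inch '[[0,0,0,0,0,0,-0.1],[0,0,0,0,0,0,0],[0,0,0,0,0,0,0.05],[0,0,0,0,0,0,0.1]]'
python3 -m inch '[[0,0,0,0,0,0,0.15],[0,0,0,0,0,0,0.2]]'
```

```text
clock: 7.7
eef_pos: [448.9, -231.7, 99.6]
tcp_rot: [3.141, -0.002, 3.007]
contact_force: [-0.3, -0.1, -0.2]
opening: 0.748
grasp_force: 0.0
clock: 8.1
eef_pos: [449.6, -232.2, 100.8]
tcp_rot: [-3.141, 0.0, 3.007]
contact_force: [-1.0, -0.1, -0.2]
opening: 0.445
grasp_force: 0.2
clock: 8.3
eef_pos: [449.7, -232.3, 101.1]
tcp_rot: [-3.141, 0.001, 3.007]
contact_force: [-1.8, -1.0, 5.5]
opening: 0.426
grasp_force: 39.5
```

The cap is gripped now: 40 N at a 38 mm opening. I'll tighten and lift, and look at the well in the earlier overview.

```bash
python3 -m inch '[[0,0,0,0,0,0,1],[0,0,0,0,0,0,1],[0,0,-0.01,0,0,0,1],[0,0,-0.03,0,0,0,1],[0,0,-0.03,0,0,0,1],[0,0,0,0,0,0,1],[0,0,0,0,0,0,1]]' 70
python3 - <<'E'
import cv2,numpy as np
a=cv2.imread("pics/w1.png")[225:335,170:310];b=cv2.imread("pics/w2.png")[240:355,180:400]
A=cv2.resize(a,(380,299),interpolation=cv2.INTER_CUBIC);A=cv2.resize(a,None,fx=4,fy=4,interpolation=cv2.INTER_CUBIC)
A=A[:, :560]; print(A.shape)
cv2.imwrite("pics/c1.png",A)
E
```

```text
clock: 9.0
eef_pos: [449.4, -232.0, 170.7]
tcp_rot: [-3.141, 0.001, 3.007]
contact_force: [-0.1, -0.9, -4.7]
opening: 0.41
grasp_force: 71.2
(440, 560, 3)
```

View pics/c1.png

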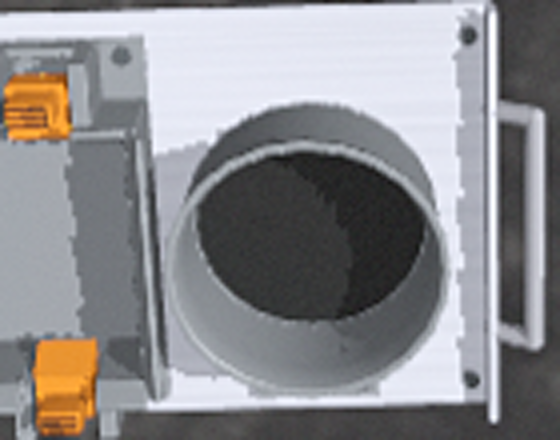

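Sizes measured so far (cap, rim, dock pitch) all come out 2–4 % small at the assumed heights, which suggests the surface lies lower. Triangulating the tabs to check.

```bash
cat >> h.py <<'E'
def tri(obs):
    A=np.zeros((3,3));b=np.zeros(3)
    L=[]
    for f,uv in obs:
        d=f["Rc"]@np.array([(uv[0]-f["cx"])/f["fx"],(uv[1]-f["cy"])/f["fy"],1]);d/=np.linalg.norm(d)
        P=np.eye(3)-np.outer(d,d);A+=P;b+=P@f["o"];L.append((P,f["o"]))
    X=np.linalg.solve(A,b);return X,[round(float(np.linalg.norm(P@(X-o))),1) for P,o in L]
E
python3 - <<'E'
from h import *
np.set_printoptions(precision=1,suppress=True)
t=grab("top");s=grab("side");t["img"]=cv2.imread("pics/top0.png");s["img"]=cv2.imread("pics/side0.png")
w=np.load("pics/w2.npy",allow_pickle=True).item()
for c,a,b in blobs(s,(4,16)): print(c,a,b)
for tt,ww in(((299.4,154.4),(305.2,340.4)),((321.7,157.4),(243.3,341.8)),((296.2,179.6),(304.6,266)),((318.9,182.7),(239.1,267.5))): print("tab",tri([(t,tt),(w,ww)]))
sb=[c for c,a,b in blobs(s,(4,16)) if a<200]
for tt,_ in(((299.4,154.4),0),((321.7,157.4),0),((277.3,151.3),0),((296.2,179.6),0),((318.9,182.7),0),((273.9,176.7),0)):
    for c in sb:
        X,e=tri([(t,tt),(s,c)])
        if max(e)<6: print("ts",tt,c,X,e)
print(r.sense()["qpos"],r.sense()["eef_pos"])
E
```

```text
[300.3 189.6] 36 [297 186   8   8]
[275.4 196.3] 23 [273 194   6   5]
[312.9 202.4] 42 [309 198   9   9]
[287.6 209.8] 29 [285 207   7   6]
[327.6 215.9] 55 [323 211  10  11]
[264.8 229.5] 585 [255 213  23  34]
[301.1 224.4] 37 [298 221   8   7]
tab (array([ 648.2, -198.1,   50.6]), [2.2, 2.2])
tab (array([ 638.2, -272.1,   54.1]), [0.9, 0.9])
tab (array([ 565.1, -188.8,   25.3]), [0.1, 0.1])
tab (array([ 556.5, -266.9,   25. ]), [0.2, 0.2])
ts (299.4, 154.4) [312.9 202.4] [ 652.6 -198.4   34.6] [0.8, 0.8]
ts (321.7, 157.4) [327.6 215.9] [ 644.9 -275.7   34.9] [1.7, 1.7]
ts (277.3, 151.3) [300.3 189.6] [ 661.2 -122.1   36.5] [1.1, 1.1]
ts (296.2, 179.6) [287.6 209.8] [ 562.4 -187.3   35. ] [0.7, 0.7]
ts (318.9, 182.7) [301.1 224.4] [ 554.1 -264.7   35. ] [0.4, 0.4]
ts (273.9, 176.7) [275.4 196.3] [ 569.6 -111.    37.1] [1.0, 1.0]
[-0.5  0.2  1.9  0.   1.  -1.9] [ 448.4 -231.5  169.3]
```

```bash
python3 - <<'E'
from h import *
np.set_printoptions(precision=1,suppress=True)
w=np.load("pics/w2.npy",allow_pickle=True).item()
for X,uv in(((652.6,-198.4,34.6),(305.2,340.4)),((644.9,-275.7,34.9),(243.3,341.8)),((661.2,-122,36.5),(367.7,338)),((562.4,-187.3,35),(304.6,266)),((554.1,-264.7,35),(239.1,267.5))):
    print(proj(w,X),uv)
t=grab("top");s=grab("side")
cv2.imwrite("pics/t2.png",t["img"]);cv2.imwrite("pics/s2.png",s["img"])
bt=max(blobs(t,(4,18)),key=lambda q:q[1]);bs=max(blobs(s,(4,18)),key=lambda q:q[1])
print(bt,bs,tri([(t,bt[0]),(s,bs[0])]))
s0=dict(s);s0["img"]=cv2.imread("pics/side0.png");t0=dict(t);t0["img"]=cv2.imread("pics/top0.png")
bt=max(blobs(t0,(4,18)),key=lambda q:q[1]);bs=max(blobs(s0,(4,18)),key=lambda q:q[1])
print(bt,bs,tri([(t,bt[0]),(s,bs[0])]))
print(proj(s,(450,-232,0)),proj(s,(450,-232,124)),proj(t,(450,-232,0)),proj(t,(450,-232,124)))
E
```

```text
[305.2 334.1] (305.2, 340.4)
[242.7 336.2] (243.3, 341.8)
[367.8 333.7] (367.7, 338)
[306.7 267.4] (304.6, 266)
[240.3 269.3] (239.1, 267.5)
(array([316.1, 218.4]), np.int32(47), array([312, 215,  10,   7], dtype=int32)) (array([265. , 210.1]), np.int32(670), array([254, 193,  25,  35], dtype=int32)) (array([ 430.7, -243.7,  123.2]), [7.0, 7.0])
(array([309.3, 214.9]), np.int32(199), array([302, 203,  20,  21], dtype=int32)) (array([264.8, 229.5]), np.int32(585), array([255, 213,  23,  34], dtype=int32)) (array([ 445. , -232.5,   41. ]), [2.1, 2.1])
[265.3 239.7] [266.1 205.8] [307.6 214.1] [313.4 210.1]
```

Projecting the top/side points into the wrist view matches to about 1 px, so the calibration is sound and the worktop is at z = 0. Computing the well centre from the rim ellipse at (247.1,291.6) in w1 and from the docks.

```bash
python3 - <<'E'
from h import *
np.set_printoptions(precision=1,suppress=True)
w=np.load("pics/w2.npy",allow_pickle=True).item()
T=Ro.from_euler('xyz',[-3.14145,8e-5,3.002857]).as_matrix();HE=np.array(grab("wrist")["hand_eye"])
f=dict(w);f["Rc"]=T@HE[:3,:3];f["o"]=np.array([419.324,6.509,403.823])
for z in(36,44):print(cast(f,(247.1,291.6),z))
b=cast(f,(247.1,259.8),44),cast(f,(247.1,322.5),44),cast(f,(212.5,291),44),cast(f,(281.8,291),44);print(*b)
s=r.sense();R=Ro.from_euler('xyz',s["tcp_rot"]).as_matrix();print(s["eef_pos"])
for W in((623.5,-38.5),):print("delta",R.T@(np.array([*W,s["eef_pos"][2]])-s["eef_pos"]))
E
```

```text
[630.4 -38.3  36. ]
[625.8 -37.3  44. ]
[585.8 -31.3  44. ] [666.7 -43.4  44. ] [619.4 -77.1  44. ] [630.6   2.9  44. ]
[ 448.7 -231.7  169.3]
delta [-147.3  214.9   -0.2]
```

```bash
python3 -m inch '[[-0.021,0.025,0,0,0,0,1],[-0.024,0.034,0,0,0,0,1],[-0.024,0.034,0,0,0,0,1],[-0.024,0.034,0,0,0,0,1],[-0.024,0.034,0,0,0,0,1],[-0.021,0.034,0,0,0,0,1],[-0.01,0.0205,0,0,0,0,1],[0,0,0,0,0,0,1]]'
python3 -m inch '[[0,0,0,0,0,0,1],[0,0,0,0,0,0,1]]'
python3 - <<'E'
from h import *
np.set_printoptions(precision=1,suppress=True)
s=r.sense();R=Ro.from_euler('xyz',s["tcp_rot"]).as_matrix();print(s["eef_pos"],"delta",R.T@(np.array([624.5,-38,s["eef_pos"][2]])-s["eef_pos"]))
E
```

```text
clock: 10.05
eef_pos: [626.4, -35.7, 169.4]
tcp_rot: [3.141, -0.001, 3.009]
contact_force: [0.6, 0.0, -3.9]
opening: 0.406
grasp_force: 71.4
clock: 10.25
eef_pos: [624.1, -39.1, 169.8]
tcp_rot: [-3.141, -0.002, 3.006]
contact_force: [-0.2, -0.3, -3.5]
opening: 0.409
grasp_force: 71.5
[624.1 -39.1 169.8] delta [-0.2  1.2 -0. ]
```

```bash
python3 -m inch '[[0,0.001,0.012,0,0,0,1],[0,0,0.012,0,0,0,1],[0,0,0.012,0,0,0,1],[0,0,0.010,0,0,0,1],[0,0,0.005,0,0,0,1],[0,0,0,0,0,0,1]]'
python3 -m inch '[[0,0,0.003,0,0,0,1],[0,0,0.001,0,0,0,1],[0,0,0,0,0,0,1]]'
```

```text
clock: 10.85
eef_pos: [624.7, -37.5, 118.4]
tcp_rot: [-3.141, -0.002, 3.007]
contact_force: [-0.4, -0.3, -4.4]
opening: 0.411
grasp_force: 71.4
clock: 11.15
eef_pos: [625.3, -37.4, 115.7]
tcp_rot: [3.142, 0.0, 3.007]
contact_force: [0.2, 0.7, -3.5]
opening: 0.409
grasp_force: 71.5
```

```bash
python3 -m inch '[[0,0,0.002,0,0,0,1],[0,0,0.002,0,0,0,1],[0,0,0,0,0,0,1]]'
python3 -m inch '[[0,0,0,0,0,0,0],[0,0,0,0,0,0,-0.3],[0,0,0,0,0,0,-0.5],[0,0,0,0,0,0,-0.5],[0,0,-0.02,0,0,0,-0.5],[0,0,-0.04,0,0,0,-0.5],[0,0,-0.04,0,0,0,-0.5],[0,0,-0.04,0,0,0,-0.5]]'
```

```text
clock: 11.45
eef_pos: [627.0, -37.7, 114.4]
tcp_rot: [3.142, 0.004, 3.007]
contact_force: [-3.1, 0.6, 14.5]
opening: 0.413
grasp_force: 73.4
clock: 12.25
eef_pos: [625.0, -37.4, 252.8]
tcp_rot: [-3.142, -0.001, 3.007]
contact_force: [0.8, -0.5, -0.0]
opening: 0.754
grasp_force: 0.0
```

```bash
python3 -m inch '[[0.044,-0.018,0,0,0,-5,-1],[0.044,-0.018,0,0,0,-5,-1],[0.042,-0.018,0,0,0,-5,-1],[0.041,-0.017,0,0,0,-3,-1],[0,0,0,0,0,0,-1],[0,0,0,0,0,0,-1]]'
python3 - <<'E'
from h import *
s=r.sense();f=grab("wrist");np.save("pics/w4.npy",dict(f),allow_pickle=True);print(s["eef_pos"],s["tcp_rot"],s["qpos"][5])
cv2.imwrite("pics/w4.png",cv2.resize(f["img"],(800,600),interpolation=cv2.INTER_CUBIC))
E
```

```text
clock: 12.85
eef_pos: [454.5, -107.4, 252.0]
tcp_rot: [-3.141, 0.001, -2.964]
contact_force: [0.6, -0.5, 0.3]
opening: 0.994
grasp_force: 0.0
[ 454.47332184 -107.36184974  252.00296184] [-3.14126745e+00  1.17526611e-03 -2.96430253e+00] -1.9834882649511052
```

View pics/w4.png

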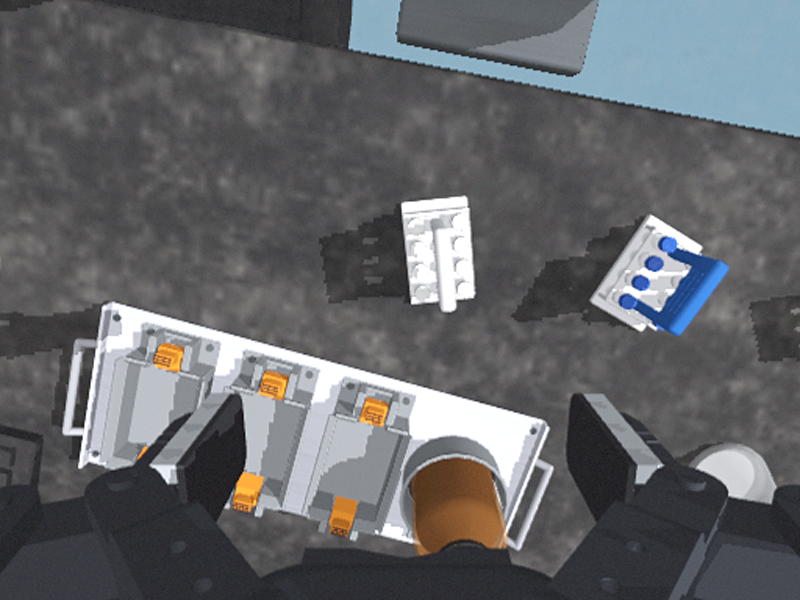

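The bottle stands upright in the well at (455,500). The white rack is nearly aligned with the tool: flange corners (402,203), (467,197), (475,302), (411,308), handle bar from (437,220) to (449,310), in the 800-px view.

```bash
cat >> h.py <<'E'
def show(f,corn,bar,k=1.5625,zc=6):
    P=[cast(f,np.array(c)/k,zc)[:2] for c in corn]
    (c,wh,a)=cv2.minAreaRect(np.array(P,np.float32)); print("base",c,wh,a)
    for p,q in zip(P,P[1:]+P[:1]): d=q-p;print("  edge",np.hypot(*d).round(1),np.degrees(np.arctan2(d[1],d[0])).round(1))
    B=[cast(f,np.array(c)/k,82)[:2] for c in bar];d=B[1]-B[0]
    print("bar",(B[0]+B[1])/2,np.hypot(*d),np.degrees(np.arctan2(d[1],d[0])))
def todo(x,y,z,yawdeg):
    s=r.sense();R=Ro.from_euler('xyz',s["tcp_rot"]).as_matrix();y0=np.degrees(s["tcp_rot"][2])
    print("eef",s["eef_pos"],"yaw",y0,"delta tool",R.T@(np.array([x,y,z])-s["eef_pos"]),"rz",-((yawdeg-y0+180)%360-180))
E
python3 - <<'E'
from h import *
np.set_printoptions(precision=1,suppress=True)
f=np.load("pics/w4.npy",allow_pickle=True).item()
H=cv2.cvtColor(f["img"],cv2.COLOR_BGR2HSV)
m=((H[...,2]>140)&(H[...,1]<50)).astype(np.uint8);m[:110]=0;m[205:]=0;m[:,:250]=0;m[:,315:]=0
c=max(cv2.findContours(m,0,2)[0],key=cv2.contourArea);print(cv2.minAreaRect(c))
show(f,[(402,203),(467,197),(475,302),(411,308)],[(440,219),(447,310)])
E
```

```text
((281.298828125, 163.0552978515625), (72.88690185546875, 43.38914108276367), 84.0938491821289)
base (448.3266296386719, -83.67813873291016) (78.77069854736328, 48.72863006591797) 15.70590877532959
  edge 47.0 105.3
  edge 78.5 16.3
  edge 48.7 -74.3
  edge 78.8 -165.0
bar [443.4 -86.2] 55.697658966847804 15.547774328788087
```

```bash
python3 - <<'E'
from h import *
np.set_printoptions(precision=1,suppress=True)
todo(447,-85,66,-164.2)
E
```

```text
eef [ 455.3 -107.1  252. ] yaw -169.80030227340632 delta tool [  4.5  23.2 186. ] rz -5.600302273406328
```

```bash
python3 -m inch '[[0.0045,0.023,0,0,0,0,-0.4],[0,0,0.03,0,0,-5.6,-0.4],[0,0,0.04,0,0,0,-0.4],[0,0,0.04,0,0,0,-0.4],[0,0,0.04,0,0,0,-0.4],[0,0,0.03,0,0,0,-0.4],[0,0,0.006,0,0,0,-0.4],[0,0,0,0,0,0,-0.4]]' 50
python3 -m inch '[[0,0,0,0,0,0,0.1],[0,0,0,0,0,0,0.4],[0,0,0,0,0,0,0.6],[0,0,0,0,0,0,0.7],[0,0,0,0,0,0,1],[0,0,0,0,0,0,1]]'
```

```text
clock: 13.7
eef_pos: [446.4, -84.7, 64.9]
tcp_rot: [3.141, -0.002, -2.864]
contact_force: [0.1, 0.3, 0.3]
opening: 0.699
grasp_force: 0.0
clock: 14.3
eef_pos: [446.6, -85.1, 66.5]
tcp_rot: [-3.141, 0.001, -2.865]
contact_force: [-2.4, 2.0, 6.8]
opening: 0.096
grasp_force: 49.7
```

```bash
python3 -m inch '[[0,0,0,0,0,0,1],[0,0,-0.01,0,0,0,1],[0,0,-0.03,0,0,0,1],[0,0,-0.03,0,0,0,1],[0,0,0,0,0,0,1],[0,0,0,0,0,0,1],[0,0,0,0,0,0,1]]' 80
python3 - <<'E'
from h import *
s=r.sense();f=grab("wrist");np.save("pics/w5.npy",dict(f),allow_pickle=True);print(s["eef_pos"],s["tcp_rot"])
cv2.imwrite("pics/w5.png",cv2.resize(f["img"][120:380,100:420],(738,600),interpolation=cv2.INTER_CUBIC))
E
```

```text
clock: 15.0
eef_pos: [445.2, -85.0, 134.8]
tcp_rot: [3.141, -0.001, -2.865]
contact_force: [-0.7, 0.8, -3.2]
opening: 0.084
grasp_force: 78.7
[445.23653612 -84.97390244 134.80907004] [ 3.14092526e+00 -1.34845036e-03 -2.86466905e+00]
```

View pics/w5.png

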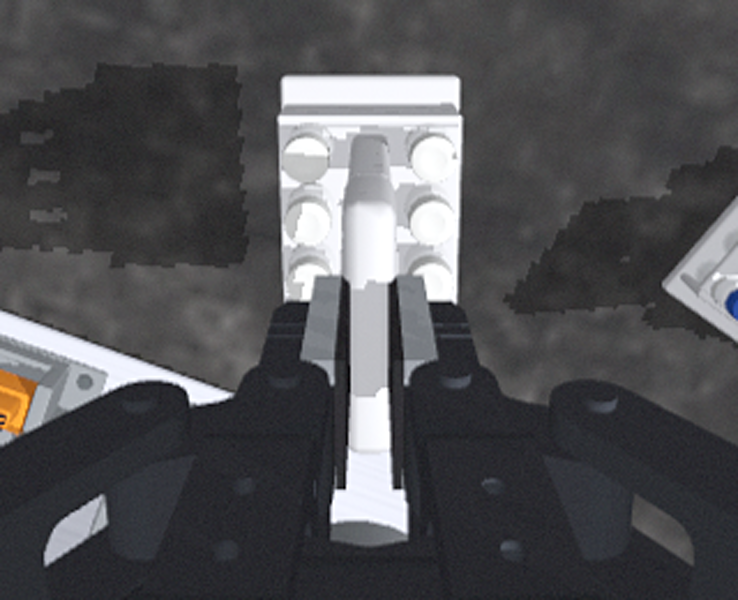

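The white rack hangs straight in the jaws; its near flange edge is at row 75 with corners at columns 281 and 462 in the crop, and the bar's near end is at row ~200.

```bash
python3 - <<'E'
from h import *
np.set_printoptions(precision=1,suppress=True)
f=np.load("pics/w5.npy",allow_pickle=True).item();HE=np.array(f["hand_eye"])
def tool(uv,zt): # point in tool frame at tool z
    d=HE[:3,:3]@np.array([(uv[0]-f["cx"])/f["fx"],(uv[1]-f["cy"])/f["fy"],1]);return HE[:3,3]+d*(zt-HE[2,3])/d[2]
k=2.306;p=lambda u,v:(100+u/k,120+v/k)
for nm,u,v,z in(("flange bot",370,75,66.5),("top?",370,75,60.5),("L",281,80,66.5),("R",462,80,66.5),("body top edge",370,112,35),("bar near end",370,200,-15.5),("bar far",370,450,-15.5),("bar mid L",345,230,-15.5),("bar mid R",395,230,-15.5)):print(nm,tool(p(u,v),z))
E
python3 - <<'E'
import cv2
i=cv2.imread("pics/w5.png");g=cv2.cvtColor(i,cv2.COLOR_BGR2GRAY);print(g[60:240:4,370].tolist());print(g[400:560:5,370].tolist())
E
```

```text
flange bot [37.6  0.6 66.5]
top? [38.5  0.5 60.5]
L [ 36.3 -23.7  66.5]
R [36.3 25.6 66.5]
body top edge [33.2  0.5 35. ]
bar near end [ 26.6   0.4 -15.5]
bar far [-23.7   0.4 -15.5]
bar mid L [ 21.   -4.1 -15.5]
bar mid R [ 21.    4.8 -15.5]
[84, 78, 75, 64, 175, 243, 249, 250, 250, 250, 251, 202, 145, 150, 232, 254, 225, 185, 199, 147, 155, 156, 156, 156, 157, 158, 157, 160, 157, 157, 158, 158, 161, 161, 162, 172, 206, 233, 243, 248, 246, 247, 248, 248, 247]
[251, 249, 248, 249, 250, 249, 249, 248, 248, 249, 229, 238, 242, 244, 243, 240, 244, 242, 243, 244, 241, 244, 244, 244, 230, 95, 104, 104, 102, 92, 39, 39]
```

```bash
python3 - <<'E'
from h import *
np.set_printoptions(precision=1,suppress=True)
f=np.load("pics/w4.npy",allow_pickle=True).item()
for c,a,b in blobs(f,(4,18),130,90,255,25): print(c,a,b,cast(f,c,37))
d=np.array([.103,.995]);D2=np.array([607.5,-193.1]);ax=np.array([.995,-.103])
for i,n in((1,"D1"),(0,"D2"),(-1,"D3")):
    c=D2+78*i*d
    for s in(-51,51): print(n,s,"pred",proj(f,[*(c+ax*s),42]),proj(f,[*(c+ax*s),30]))
todo(616.3,-115.8,134.8,174.1)
E
```

```text
[106.8 226.9] 195 [ 98 219  20  17] [ 549.7 -264.5   37. ]
[174.5 245.7] 210 [166 237  19  19] [ 558.9 -187.3   37. ]
[238.9 263.2] 201 [230 255  19  18] [ 567.4 -111.5   37. ]
[294.1 324.9] 2362 [266 293  56  62] [636.7 -32.1  37. ]
[157.8 314.4] 307 [149 302  20  26] [ 651.5 -197.1   37. ]
[218.8 329.8] 326 [210 318  19  25] [ 659.6 -121.5   37. ]
D1 -51 pred [240.2 263.3] [240.7 258.7]
D1 51 pred [218.1 337.1] [219.3 330.8]
D2 -51 pred [173.1 245.7] [175.6 241.6]
D2 51 pred [155.  321.6] [157.9 315.7]
D3 -51 pred [104.1 227.5] [108.7 223.9]
D3 51 pred [ 90.1 305.7] [ 94.8 300.1]
eef [445.1 -85.  134.6] yaw -164.13091020720017 delta tool [-156.2  -76.5   -0.6] rz 21.769089792799832
```

```bash
python3 -m inch '[[-0.031,-0.0154,0,0,0,0,1],[-0.031,-0.0154,0,0,0,0,1],[-0.031,-0.0154,0,0,0,0,1],[-0.031,-0.0154,0,0,0,0,1],[-0.031,-0.0154,0,0,0,0,1],[0,0,0,0,0,7.4,1],[0,0,0,0,0,7.4,1],[0,0,0,0,0,7.4,1]]'
python3 -m inch '[[0,0,0,0,0,0,1],[0,0,0,0,0,0,1],[0,0,0,0,0,0,1]]'
python3 - <<'E'
from h import *
np.set_printoptions(precision=1,suppress=True)
todo(615.5,-116.3,100,173.7)
E
```

```text
clock: 15.85
eef_pos: [615.4, -116.6, 133.5]
tcp_rot: [3.141, -0.003, 3.026]
contact_force: [0.2, 0.5, -3.0]
opening: 0.079
grasp_force: 78.7
clock: 16.15
eef_pos: [616.0, -116.7, 135.0]
tcp_rot: [3.142, -0.001, 3.034]
contact_force: [0.1, 0.9, -2.6]
opening: 0.083
grasp_force: 78.7
eef [ 616.  -116.7  135. ] yaw 173.8370688583458 delta tool [ 0.5  0.4 35. ] rz 0.13706885834579907
```

```bash
python3 -m inch '[[0.0005,0.0005,0.01,0,0,0,1],[0,0,0.01,0,0,0,1],[0,0,0.004,0,0,0,1],[0,0,0.003,0,0,0,1],[0,0,0.003,0,0,0,1],[0,0,0,0,0,0,1]]'
python3 -m inch '[[0,0,0.003,0,0,0,1],[0,0,0.003,0,0,0,1],[0,0,0,0,0,0,1]]'
```

```text
clock: 16.75
eef_pos: [616.3, -116.4, 105.6]
tcp_rot: [-3.142, 0.001, 3.031]
contact_force: [1.0, 0.2, -2.9]
opening: 0.084
grasp_force: 78.8
clock: 17.05
eef_pos: [617.1, -116.5, 100.1]
tcp_rot: [-3.141, 0.003, 3.031]
contact_force: [4.0, 0.0, 0.2]
opening: 0.084
grasp_force: 79.0
```

```bash
python3 -m inch '[[-0.0015,0,0.002,0,0,0,1],[0,0,0.003,0,0,0,1],[0,0,0,0,0,0,1]]'
python3 -m inch '[[0,0,0.003,0,0,0,1],[0,0,0.002,0,0,0,1],[0,0,0,0,0,0,1]]'
```

```text
clock: 17.35
eef_pos: [617.8, -116.5, 94.4]
tcp_rot: [-3.142, 0.001, 3.031]
contact_force: [4.6, -0.1, -0.1]
opening: 0.082
grasp_force: 79.0
clock: 17.65
eef_pos: [617.7, -116.5, 89.8]
tcp_rot: [-3.142, 0.001, 3.031]
contact_force: [4.9, -0.3, 4.5]
opening: 0.087
grasp_force: 79.6
```

```bash
python3 -m inch '[[-0.001,0,0.003,0,0,0,1],[0,0,0.003,0,0,0,1],[0,0,0,0,0,0,1]]' 100
python3 -m inch '[[0,0,0.003,0,0,0,1],[0,0,0.002,0,0,0,1],[0,0,0,0,0,0,1]]'
```

```text
clock: 17.95
eef_pos: [617.1, -116.3, 82.4]
tcp_rot: [3.141, -0.002, 3.031]
contact_force: [1.7, -0.8, -5.4]
opening: 0.073
grasp_force: 99.3
clock: 18.25
eef_pos: [618.8, -116.4, 79.7]
tcp_rot: [3.141, 0.001, 3.031]
contact_force: [-0.1, 1.8, 10.5]
opening: 0.071
grasp_force: 101.3
```

```bash
python3 -m inch '[[0,0,0.003,0,0,0,1],[0,0,0.002,0,0,0,1],[0,0,0,0,0,0,1]]'
python3 -m inch '[[0,0,-0.003,0,0,0,1],[0,0,-0.004,0,0,0,1],[0,0,0,0,0,0,1]]'
```

```text
clock: 18.55
eef_pos: [618.9, -116.4, 79.4]
tcp_rot: [3.141, 0.002, 3.031]
contact_force: [-16.6, 3.5, 56.5]
opening: 0.074
grasp_force: 107.3
clock: 18.85
eef_pos: [618.1, -116.4, 80.5]
tcp_rot: [3.142, -0.0, 3.031]
contact_force: [2.4, -0.9, -1.2]
opening: 0.071
grasp_force: 99.7
```

```bash
python3 -m inch '[[0,0,-0.003,0,0,0,1],[0,0,0,0,0,0,1]]'
```

```text
clock: 19.05
eef_pos: [617.4, -116.3, 81.8]
tcp_rot: [3.141, -0.002, 3.031]
contact_force: [3.2, 0.3, -10.9]
opening: 0.076
grasp_force: 100.0
```

Rack white is pressed to the floor and held by the latches: a tug gives −11 N. Release and move to blue.

```bash
python3 -m inch '[[0,0,0.003,0,0,0,1],[0,0,0,0,0,0,0.5],[0,0,0,0,0,0,0.4],[0,0,0,0,0,0,0.4],[0,0,-0.02,0,0,0,0.4],[0,0,-0.04,0,0,0,0.4],[0,0,-0.05,0,0,0,0.4],[0,0,-0.05,0,0,0,0.4]]'
python3 - <<'E'
from h import *
np.set_printoptions(precision=1,suppress=True)
f=np.load("pics/w4.npy",allow_pickle=True).item()
show(f,[(650,216),(703,245),(645,330),(591,298)],[(722,262),(672,335)])
todo(441,78,250,158)
E
```

```text
clock: 19.85
eef_pos: [617.5, -116.4, 242.1]
tcp_rot: [3.142, -0.001, 3.031]
contact_force: [0.4, -0.2, -0.6]
opening: 0.302
grasp_force: 0.0
base (435.1858825683594, 71.12383270263672) (50.57893371582031, 74.33429718017578) 72.04930114746094
  edge 46.6 73.2
  edge 74.3 -18.0
  edge 50.6 -109.9
  edge 71.8 158.9
bar [436.5  70.1] 51.887717483170064 -17.391723846975314
eef [ 617.5 -116.4  242.1] yaw 173.66873735892372 delta tool [196.9 173.8  -7.6] rz 15.668737358923721
```

```bash
python3 -m inch '[[0.0335,0.0277,-0.001,0,0,0,-1],[0.0335,0.0277,-0.001,0,0,0,-1],[0.0335,0.0277,-0.001,0,0,0,-1],[0.0335,0.0277,-0.001,0,0,0,-1],[0.0335,0.0277,-0.001,0,0,0,-1],[0.0335,0.0277,-0.001,0,0,0,-1],[0,0,0,0,0,6,-1],[0,0,0,0,0,5.7,-1]]'
python3 -m inch '[[0,0,0,0,0,0,-1],[0,0,0,0,0,0,-1]]'
python3 - <<'E'
from h import *
np.set_printoptions(precision=1,suppress=True)
s=r.sense();f=grab("wrist");np.save("pics/w6.npy",dict(f),allow_pickle=True);print(s["eef_pos"],np.degrees(s["tcp_rot"][2]))
cv2.imwrite("pics/w6.png",cv2.resize(f["img"],(800,600),interpolation=cv2.INTER_CUBIC))
H=cv2.cvtColor(f["img"],cv2.COLOR_BGR2HSV)
def rect(m,z,nm):
    for c in cv2.findContours(m.astype(np.uint8),0,2)[0]:
        if cv2.contourArea(c)<100: continue
        b=np.array([cast(f,p[0],z)[:2] for p in c],np.float32);print(nm,cv2.boundingRect(c),cv2.minAreaRect(b))
rect((abs(H[...,0].astype(int)-113)<14)&(H[...,1]>130),82,"blue")
rect(((H[...,0]<4)|(H[...,0]>172))&(H[...,1]>130),82,"red")
E
```

```text
clock: 20.65
eef_pos: [435.8, 71.7, 247.1]
tcp_rot: [3.141, 0.0, 2.825]
contact_force: [-0.2, -0.0, -0.1]
opening: 1.002
grasp_force: 0.0
clock: 20.85
eef_pos: [436.8, 70.8, 246.7]
tcp_rot: [3.142, 0.0, 2.83]
contact_force: [0.2, -1.0, -0.3]
opening: 0.999
grasp_force: 0.0
[436.8  70.8 246.7] 162.1313596875599
blue (472, 225, 40, 78) ((594.620849609375, 263.77252197265625), (37.658836364746094, 85.4281005859375), 82.98887634277344)
blue (255, 144, 12, 61) ((433.4112548828125, 73.00513458251953), (9.79848861694336, 56.694923400878906), 69.9614028930664)
red (407, 93, 69, 46) ((432.5675048828125, 242.04666137695312), (66.81277465820312, 24.78139305114746), 29.562166213989258)
```

View pics/w6.png

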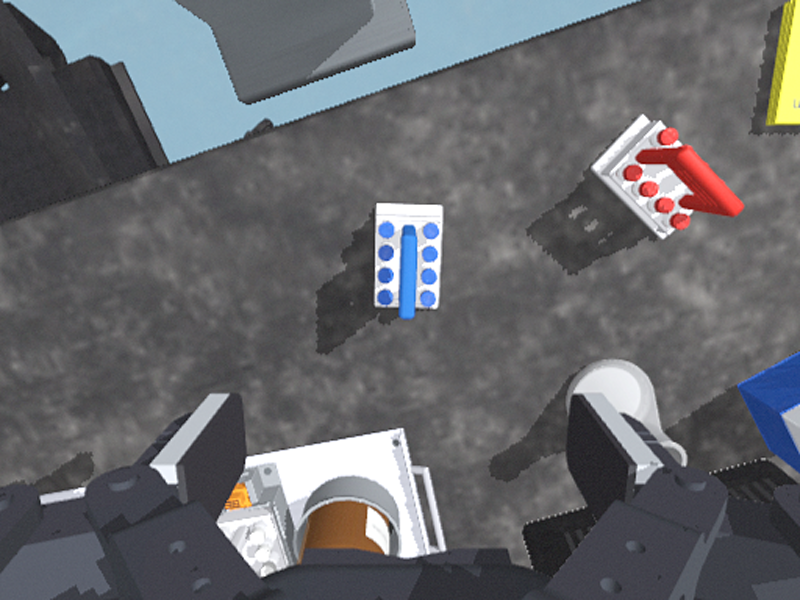

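Blue rack: flange corners (377,204), (442,206), (440,309), (374,307), with the bar upright at column ~408. The red rack is at (670,180). The white rack sits in dock 1 beside the bottle.

```bash
python3 - <<'E'
from h import *
np.set_printoptions(precision=1,suppress=True)
f=np.load("pics/w6.npy",allow_pickle=True).item()
show(f,[(377,204),(442,206),(440,309),(374,307)],[(409,226),(406,318)])
print("red");show(f,[(644,114),(697,163),(664,239),(592,167)],[(685,150),(737,212)])
todo(435.5,71.5,66,160)
E
```

```text
base (437.42889404296875, 72.78668212890625) (49.539276123046875, 76.07572174072266) 70.33354949951172
  edge 46.4 70.4
  edge 76.1 -18.0
  edge 49.5 -109.7
  edge 76.0 159.6
bar [433.4  72.9] 55.57357000649856 -19.661581319140165
red
base (435.5689392089844, 255.62136840820312) (75.92863464355469, 50.57525634765625) 30.509601593017578
  edge 52.0 33.8
  edge 55.6 -35.0
  edge 75.9 -149.5
  edge 47.6 119.4
bar [436.  253.4] 48.7019581012117 27.44332321848317
eef [436.8  70.6 246.6] yaw 162.10456794421296 delta tool [  1.5   0.4 180.6] rz 2.1045679442129597
```

```bash
python3 -m inch '[[0.0015,0.0012,0.02,0,0,2.1,-0.4],[0,0,0.04,0,0,0,-0.4],[0,0,0.04,0,0,0,-0.4],[0,0,0.04,0,0,0,-0.4],[0,0,0.03,0,0,0,-0.4],[0,0,0.0105,0,0,0,-0.4],[0,0,0,0,0,0,-0.4],[0,0,0,0,0,0,0.1]]' 50
python3 -m inch '[[0,0,0,0,0,0,0.4],[0,0,0,0,0,0,0.6],[0,0,0,0,0,0,0.7],[0,0,0,0,0,0,1],[0,0,0,0,0,0,1]]'
python3 -m inch '[[0,0,0,0,0,0,1],[0,0,-0.01,0,0,0,1],[0,0,-0.03,0,0,0,1],[0,0,-0.03,0,0,0,1],[0,0,0,0,0,0,1],[0,0,0,0,0,0,1],[0,0,0,0,0,0,1]]' 80
python3 - <<'E'
from h import *
np.set_printoptions(precision=1,suppress=True)
f5=np.load("pics/w5.npy",allow_pickle=True).item()
s=r.sense();f=grab("wrist");print(s["eef_pos"])
cv2.imwrite("pics/w7.png",f["img"])
for i in(f5,f):
    g=cv2.cvtColor(i["img"],cv2.COLOR_BGR2GRAY);print(g[144:160,262].tolist());print(g[156,212:232].tolist(),g[156,290:310].tolist())
todo(609.3,-193.9,136,173.66)
E
```

```text
clock: 21.7
eef_pos: [436.7, 72.4, 67.0]
tcp_rot: [3.141, 0.001, 2.791]
contact_force: [0.2, -0.3, -0.5]
opening: 0.542
grasp_force: 0.0
clock: 22.2
eef_pos: [436.3, 72.3, 66.9]
tcp_rot: [3.141, 0.001, 2.791]
contact_force: [-1.4, -2.9, 8.9]
opening: 0.099
grasp_force: 49.9
clock: 22.9
eef_pos: [434.9, 72.3, 135.3]
tcp_rot: [-3.141, -0.001, 2.79]
contact_force: [-0.7, 0.0, -2.6]
opening: 0.083
grasp_force: 78.7
[434.9  72.3 135.3]
[88, 88, 85, 80, 78, 74, 69, 60, 114, 204, 234, 247, 249, 250, 250, 250]
[66, 64, 62, 61, 57, 63, 61, 62, 54, 102, 205, 249, 250, 250, 250, 249, 249, 249, 249, 248] [251, 250, 251, 250, 251, 251, 250, 254, 255, 158, 71, 73, 74, 74, 73, 69, 72, 72, 69, 71]
[108, 108, 108, 109, 107, 107, 104, 99, 115, 228, 255, 255, 255, 255, 255, 255]
[103, 100, 100, 99, 96, 100, 99, 96, 120, 231, 255, 255, 255, 255, 255, 255, 255, 255, 255, 255] [255, 255, 255, 255, 255, 255, 255, 255, 169, 94, 102, 106, 104, 100, 100, 100, 101, 100, 99, 100]
eef [434.8  72.3 135.1] yaw 159.87245085524538 delta tool [-255.4 -189.9   -1.2] rz -13.787549144754621
```

```bash
python3 -m inch '[[-0.01525,-0.04163,0,0,0,0,1],[-0.01525,-0.04163,0,0,0,0,1],[-0.01525,-0.04163,0,0,0,0,1],[-0.01525,-0.04163,0,0,0,0,1],[-0.01525,-0.04163,0,0,0,0,1],[-0.01525,-0.04163,0,0,0,0,1],[0,0,0,0,0,-6.9,1],[0,0,0,0,0,-6.9,1]]'
python3 -m inch '[[0,0,0,0,0,0,1],[-0.0434,0.0047,0,0,0,0,1],[-0.0434,0.0047,0,0,0,0,1],[-0.0434,0.0047,0,0,0,0,1],[-0.0434,0.0047,0,0,0,0,1],[0,0,0,0,0,0,1],[0,0,0,0,0,0,1],[0,0,0,0,0,0,1]]'
python3 - <<'E'
from h import *
np.set_printoptions(precision=1,suppress=True)
todo(609.3,-193.9,135,173.66)
E
```

```text
clock: 23.75
eef_pos: [434.7, -194.8, 134.7]
tcp_rot: [3.141, -0.002, 3.033]
contact_force: [0.1, 0.5, -2.4]
opening: 0.081
grasp_force: 78.8
clock: 24.55
eef_pos: [608.8, -193.4, 135.0]
tcp_rot: [3.141, -0.003, 3.03]
contact_force: [0.3, -0.3, -1.6]
opening: 0.08
grasp_force: 78.8
eef [ 608.8 -193.4  135. ] yaw 173.5947904207714 delta tool [-0.6 -0.4  0. ] rz -0.06520957922859338
```

```bash
python3 -m inch '[[-0.0006,-0.0004,0.01,0,0,0,1],[0,0,0.01,0,0,0,1],[0,0,0.004,0,0,0,1],[0,0,0.003,0,0,0,1],[0,0,0.003,0,0,0,1],[0,0,0,0,0,0,1]]'
python3 -m inch '[[0,0,0.003,0,0,0,1],[0,0,0.003,0,0,0,1],[0,0,0,0,0,0,1]]'
```

```text
clock: 25.15
eef_pos: [610.7, -194.5, 105.7]
tcp_rot: [3.142, -0.0, 3.031]
contact_force: [0.4, -0.0, -2.0]
opening: 0.085
grasp_force: 78.8
clock: 25.45
eef_pos: [610.7, -194.4, 99.7]
tcp_rot: [3.141, -0.001, 3.031]
contact_force: [0.3, 0.0, -2.8]
opening: 0.083
grasp_force: 78.8
```

Entering freely, with no side load. Continue and press.

```bash
python3 -m inch '[[0,0,0.003,0,0,0,1],[0,0,0.003,0,0,0,1],[0,0,0,0,0,0,1]]' 100
python3 -m inch '[[0,0,0.003,0,0,0,1],[0,0,0.003,0,0,0,1],[0,0,0,0,0,0,1]]'
```

```text
clock: 25.75
eef_pos: [611.2, -194.6, 94.0]
tcp_rot: [-3.142, 0.0, 3.031]
contact_force: [0.3, 0.5, -2.0]
opening: 0.07
grasp_force: 102.0
clock: 26.05
eef_pos: [611.7, -194.8, 88.9]
tcp_rot: [-3.141, 0.002, 3.031]
contact_force: [0.2, -0.6, 4.5]
opening: 0.072
grasp_force: 102.7
```

```bash
python3 -m inch '[[0,0,0.003,0,0,0,1],[0,0,0.003,0,0,0,1],[0,0,0,0,0,0,1]]'
python3 -m inch '[[0,0,0.003,0,0,0,1],[0,0,0.002,0,0,0,1],[0,0,0,0,0,0,1]]'
```

```text
clock: 26.35
eef_pos: [610.2, -194.3, 81.2]
tcp_rot: [3.141, -0.001, 3.031]
contact_force: [-0.3, -0.2, -2.2]
opening: 0.068
grasp_force: 101.7
clock: 26.65
eef_pos: [610.5, -194.8, 80.0]
tcp_rot: [-3.141, -0.001, 3.031]
contact_force: [-12.3, 2.4, 30.1]
opening: 0.074
grasp_force: 106.1
```

```bash
python3 -m inch '[[0,0,0.002,0,0,0,1],[0,0,0,0,0,0,1]]'
python3 -m inch '[[0,0,-0.003,0,0,0,1],[0,0,-0.004,0,0,0,1],[0,0,-0.003,0,0,0,1],[0,0,0,0,0,0,1]]'
```

```text
clock: 26.85
eef_pos: [610.6, -194.8, 80.0]
tcp_rot: [-3.141, -0.0, 3.031]
contact_force: [-18.0, 4.4, 48.3]
opening: 0.077
grasp_force: 108.4
clock: 27.25
eef_pos: [610.0, -194.0, 82.2]
tcp_rot: [3.141, -0.002, 3.031]
contact_force: [5.3, -0.4, -20.8]
opening: 0.068
grasp_force: 99.5
```

Blue is latched: a tug gives −21 N. Release and go to red.

```bash
python3 -m inch '[[0,0,0.003,0,0,0,1],[0,0,0,0,0,0,0.5],[0,0,0,0,0,0,0.4],[0,0,0,0,0,0,0.4],[0,0,-0.02,0,0,0,0.4],[0,0,-0.05,0,0,0,0.4],[0,0,-0.05,0,0,0,0.4],[0,0,-0.05,0,0,0,0.4]]'
python3 -m inch '[[0.0202,0.0387,0,0,0,0,0],[0.0202,0.0387,0,0,0,0,-1],[0.0202,0.0387,0,0,0,0,-1],[0.0202,0.0387,0,0,0,0,-1],[0.0202,0.0387,0,0,0,0,-1],[0.0202,0.0387,0,0,0,0,-1],[0.0202,0.0387,0,0,0,0,-1],[0.0202,0.0387,0,0,0,0,-1]]'
python3 -m inch '[[0.0202,0.0387,0,0,0,0,-1],[0.0202,0.0387,0,0,0,0,-1],[0.0202,0.0387,0,0,0,0,-1],[0,0,0,0,0,-7,-1],[0,0,0,0,0,-7,-1],[0,0,0,0,0,-7,-1],[0,0,0,0,0,-7,-1],[0,0,0,0,0,-7,-1]]'
python3 -m inch '[[0,0,0,0,0,0,-1],[0,0,0,0,0,0,-1]]'
python3 - <<'E'
from h import *
np.set_printoptions(precision=1,suppress=True)
s=r.sense();f=grab("wrist");np.save("pics/w8.npy",dict(f),allow_pickle=True);print(s["eef_pos"],np.degrees(s["tcp_rot"][2]))
H=cv2.cvtColor(f["img"],cv2.COLOR_BGR2HSV)
for c in cv2.findContours((((H[...,0]<5)|(H[...,0]>172))&(H[...,1]>130)).astype(np.uint8),0,2)[0]:
    if cv2.contourArea(c)>60: print("red",cv2.boundingRect(c),cv2.minAreaRect(np.array([cast(f,p[0],82)[:2] for p in c],np.float32)))
m=((H[...,2]>140)&(H[...,1]<60)).astype(np.uint8)
m[230:]=0
for c in cv2.findContours(m,0,2)[0]:
    if cv2.contourArea(c)>600: print("white",cv2.boundingRect(c),cv2.minAreaRect(np.array([cast(f,p[0],6)[:2] for p in c],np.float32)))
E
```

```text
clock: 28.05
eef_pos: [610.7, -194.5, 254.5]
tcp_rot: [-3.142, 0.001, 3.031]
contact_force: [0.4, 0.1, -1.1]
opening: 0.3
grasp_force: 0.0
clock: 28.85
eef_pos: [483.8, 132.5, 252.9]
tcp_rot: [3.141, 0.002, 3.031]
contact_force: [0.3, 0.2, 0.1]
opening: 0.996
grasp_force: 0.0
clock: 29.65
eef_pos: [437.1, 253.2, 252.7]
tcp_rot: [-3.142, 0.001, -2.636]
contact_force: [0.1, 0.5, -0.3]
opening: 1.002
grasp_force: 0.0
clock: 29.85
eef_pos: [437.1, 253.2, 252.5]
tcp_rot: [3.142, 0.001, -2.645]
contact_force: [0.5, 0.1, 0.5]
opening: 1.0
grasp_force: 0.0
[437.1 253.2 252.5] -151.53300558502946
red (256, 144, 11, 59) ((433.3341064453125, 252.5633087158203), (55.66447448730469, 9.53886604309082), 28.739107131958008)
white (0, 147, 35, 83) ((604.1854858398438, 16.250822067260742), (101.61417388916016, 38.840675354003906), 17.222909927368164)
white (239, 130, 44, 67) ((436.0238037109375, 254.01889038085938), (76.57547760009766, 48.359073638916016), 30.311927795410156)
```

```bash
python3 -m inch '[[0.001,0.0012,0.026,0,0,-0.7,-0.4],[0,0,0.04,0,0,0,-0.4],[0,0,0.04,0,0,0,-0.4],[0,0,0.04,0,0,0,-0.4],[0,0,0.03,0,0,0,-0.4],[0,0,0.010,0,0,0,-0.4],[0,0,0,0,0,0,-0.4],[0,0,0,0,0,0,0.1]]' 50
python3 -m inch '[[0,0,0,0,0,0,0.4],[0,0,0,0,0,0,0.6],[0,0,0,0,0,0,0.7],[0,0,0,0,0,0,1],[0,0,0,0,0,0,1]]'
python3 -m inch '[[0,0,0,0,0,0,1],[0,0,-0.01,0,0,0,1],[0,0,-0.03,0,0,0,1],[0,0,-0.03,0,0,0,1],[0,0,0,0,0,0,1],[0,0,0,0,0,0,1],[0,0,0,0,0,0,1]]' 80
python3 - <<'E'
from h import *
np.set_printoptions(precision=1,suppress=True)
f5=np.load("pics/w5.npy",allow_pickle=True).item()
s=r.sense();f=grab("wrist");cv2.imwrite("pics/w9.png",f["img"])
for i in(f5,f):
    g=cv2.cvtColor(i["img"],cv2.COLOR_BGR2GRAY);print(g[144:160,262].tolist());print(g[156,212:232].tolist(),g[156,290:310].tolist())
todo(601.8,-271.9,136,173.66)
E
```

```text
clock: 30.7
eef_pos: [436.4, 254.2, 67.2]
tcp_rot: [3.142, 0.002, -2.63]
contact_force: [0.7, 0.0, 0.5]
opening: 0.547
grasp_force: 0.0
clock: 31.2
eef_pos: [436.1, 253.8, 67.0]
tcp_rot: [-3.141, 0.001, -2.629]
contact_force: [-1.1, -1.9, 8.1]
opening: 0.095
grasp_force: 49.9
clock: 31.9
eef_pos: [434.7, 253.2, 135.2]
tcp_rot: [-3.142, -0.002, -2.629]
contact_force: [-0.5, 0.1, -3.0]
opening: 0.079
grasp_force: 78.7
[88, 88, 85, 80, 78, 74, 69, 60, 114, 204, 234, 247, 249, 250, 250, 250]
[66, 64, 62, 61, 57, 63, 61, 62, 54, 102, 205, 249, 250, 250, 250, 249, 249, 249, 249, 248] [251, 250, 251, 250, 251, 251, 250, 254, 255, 158, 71, 73, 74, 74, 73, 69, 72, 72, 69, 71]
[83, 88, 89, 95, 98, 100, 101, 102, 116, 172, 216, 234, 239, 240, 242, 204]
[69, 74, 70, 74, 78, 77, 79, 78, 73, 164, 217, 238, 237, 237, 237, 237, 236, 237, 238, 238] [240, 240, 240, 240, 241, 241, 242, 253, 173, 91, 82, 84, 86, 82, 81, 75, 78, 74, 74, 73]
eef [434.7 253.2 135. ] yaw -150.6272639988805 delta tool [ 111.9 -539.6   -0.8] rz 35.71273600111954
```

```bash
python3 -m inch '[[0.02146,-0.03813,0,0,0,0,1],[0.02146,-0.03813,0,0,0,0,1],[0.02146,-0.03813,0,0,0,0,1],[0.02146,-0.03813,0,0,0,0,1],[0.02146,-0.03813,0,0,0,0,1],[0.02146,-0.03813,0,0,0,0,1],[0.02146,-0.03813,0,0,0,0,1],[0.02146,-0.03813,0,0,0,0,1]]'
python3 -m inch '[[0.02146,-0.03813,0,0,0,0,1],[0.02146,-0.03813,0,0,0,0,1],[0.02146,-0.03813,0,0,0,0,1],[0.02146,-0.03813,0,0,0,0,1],[0,0,0,0,0,7.14,1],[0,0,0,0,0,7.14,1],[0,0,0,0,0,7.14,1],[0,0,0,0,0,7.14,1]]'
python3 -m inch '[[0,0,0,0,0,7.14,1],[0,0,0,0,0,0,1],[0,0,0,0,0,0,1]]'
python3 - <<'E'
from h import *
np.set_printoptions(precision=1,suppress=True)
todo(601.8,-271.9,135,173.66)
E
```

```text
clock: 32.75
eef_pos: [434.5, -98.0, 135.2]
tcp_rot: [3.14, -0.001, -2.629]
contact_force: [0.5, 1.5, -1.8]
opening: 0.083
grasp_force: 78.7
clock: 33.55
eef_pos: [434.7, -271.1, 134.7]
tcp_rot: [3.14, -0.002, -3.133]
contact_force: [0.8, -0.2, -2.2]
opening: 0.086
grasp_force: 78.8
clock: 33.85
eef_pos: [435.1, -271.1, 135.2]
tcp_rot: [3.141, -0.001, 3.035]
contact_force: [-0.7, -0.7, -1.4]
opening: 0.085
grasp_force: 78.8
eef [ 435.1 -271.1  135.2] yaw 173.8778510263099 delta tool [-165.9   16.9    0. ] rz 0.2178510263099156
```

```bash
python3 -m inch '[[-0.0415,0.0042,0,0,0,0.2,1],[-0.0415,0.0042,0,0,0,0,1],[-0.0415,0.0042,0,0,0,0,1],[-0.0415,0.0042,0,0,0,0,1],[0,0,0,0,0,0,1],[0,0,0,0,0,0,1],[0,0,0,0,0,0,1]]'
python3 - <<'E'
from h import *
np.set_printoptions(precision=1,suppress=True)
todo(601.8,-271.9,135,173.66)
E
```

```text
clock: 34.55
eef_pos: [601.0, -273.1, 135.3]
tcp_rot: [3.141, -0.002, 3.029]
contact_force: [-0.5, -0.5, -2.9]
opening: 0.085
grasp_force: 78.8
eef [ 601.  -273.1  135.3] yaw 173.55170198954764 delta tool [-0.7  1.2  0.3] rz -0.10829801045235854
```

```bash
python3 -m inch '[[-0.0007,0.001,0.01,0,0,-0.1,1],[0,0,0.01,0,0,0,1],[0,0,0.004,0,0,0,1],[0,0,0.003,0,0,0,1],[0,0,0.003,0,0,0,1],[0,0,0,0,0,0,1]]'
python3 -m inch '[[0,0,0.003,0,0,0,1],[0,0,0.003,0,0,0,1],[0,0,0,0,0,0,1]]'
```

```text
clock: 35.15
eef_pos: [603.0, -272.5, 105.7]
tcp_rot: [3.141, -0.0, 3.029]
contact_force: [-0.6, -0.3, -2.5]
opening: 0.079
grasp_force: 78.8
clock: 35.45
eef_pos: [603.0, -272.4, 99.6]
tcp_rot: [3.141, -0.001, 3.029]
contact_force: [1.1, -0.0, -2.5]
opening: 0.077
grasp_force: 78.8
```

```bash
python3 -m inch '[[0,0,0.003,0,0,0,1],[0,0,0.003,0,0,0,1],[0,0,0,0,0,0,1]]' 100
python3 -m inch '[[0,0,0.003,0,0,0,1],[0,0,0.003,0,0,0,1],[0,0,0,0,0,0,1]]'
python3 -m inch '[[0,0,0.003,0,0,0,1],[0,0,0.003,0,0,0,1],[0,0,0,0,0,0,1]]'
python3 -m inch '[[0,0,0.003,0,0,0,1],[0,0,0.002,0,0,0,1],[0,0,0,0,0,0,1]]'
```

```text
clock: 35.75
eef_pos: [603.2, -272.5, 93.9]
tcp_rot: [-3.142, -0.0, 3.029]
contact_force: [-0.5, -0.2, 1.3]
opening: 0.072
grasp_force: 102.2
clock: 36.05
eef_pos: [603.7, -272.8, 88.7]
tcp_rot: [-3.141, 0.001, 3.029]
contact_force: [-0.5, 0.1, 2.9]
opening: 0.07
grasp_force: 102.5
clock: 36.35
eef_pos: [602.5, -272.1, 81.0]
tcp_rot: [3.141, -0.002, 3.029]
contact_force: [-0.5, 0.1, -2.6]
opening: 0.072
grasp_force: 101.7
clock: 36.65
eef_pos: [602.9, -272.4, 80.2]
tcp_rot: [3.142, -0.001, 3.029]
contact_force: [-12.0, 4.0, 29.3]
opening: 0.075
grasp_force: 105.9
```

```bash
python3 -m inch '[[0,0,0.002,0,0,0,1],[0,0,0,0,0,0,1]]'
python3 -m inch '[[0,0,-0.003,0,0,0,1],[0,0,-0.004,0,0,0,1],[0,0,-0.003,0,0,0,1],[0,0,0,0,0,0,1]]'
python3 -m inch '[[0,0,0.003,0,0,0,1],[0,0,0,0,0,0,0.5],[0,0,0,0,0,0,0.4],[0,0,0,0,0,0,0.4],[0,0,-0.02,0,0,0,0.4],[0,0,-0.05,0,0,0,0.4],[0,0,-0.05,0,0,0,0.4],[0,0,-0.03,0,0,0,0.4]]'
python3 -m inch '[[0.04,0.01,0,0,0,0,0.4],[0.04,0.01,0,0,0,0,0.4],[0.04,0.01,0,0,0,0,0.4],[0,0,0,0,0,0,0.4],[0,0,0,0,0,0,0.4]]'
python3 - <<'E'
from h import *
w=grab("wrist")["img"];s=grab("side")["img"][130:310,190:390]
cv2.imwrite("pics/fin.png",np.hstack([cv2.resize(w,(400,300)),cv2.resize(s,(400,300),interpolation=cv2.INTER_CUBIC)]))
cv2.imwrite("pics/fin.png",np.vstack([np.hstack([cv2.resize(w[180:380,60:480],(800,300),interpolation=cv2.INTER_CUBIC)]),np.hstack([cv2.resize(w,(400,300)),cv2.resize(s,(400,300),interpolation=cv2.INTER_CUBIC)])]))
E
```

```text
clock: 36.85
eef_pos: [602.9, -272.5, 80.1]
tcp_rot: [-3.141, -0.0, 3.03]
contact_force: [-18.3, 7.7, 46.4]
opening: 0.068
grasp_force: 108.0
clock: 37.25
eef_pos: [602.4, -271.9, 82.2]
tcp_rot: [3.141, -0.002, 3.029]
contact_force: [5.0, -1.8, -18.1]
opening: 0.067
grasp_force: 99.6
clock: 38.05
eef_pos: [604.6, -273.2, 237.0]
tcp_rot: [-3.14, 0.005, 3.029]
contact_force: [0.3, -0.4, 0.2]
opening: 0.294
grasp_force: 0.0
clock: 38.55
eef_pos: [487.3, -229.3, 233.2]
tcp_rot: [-3.141, 0.002, 3.029]
contact_force: [0.1, -0.9, 0.3]
opening: 0.298
grasp_force: 0.0
```

View pics/fin.png

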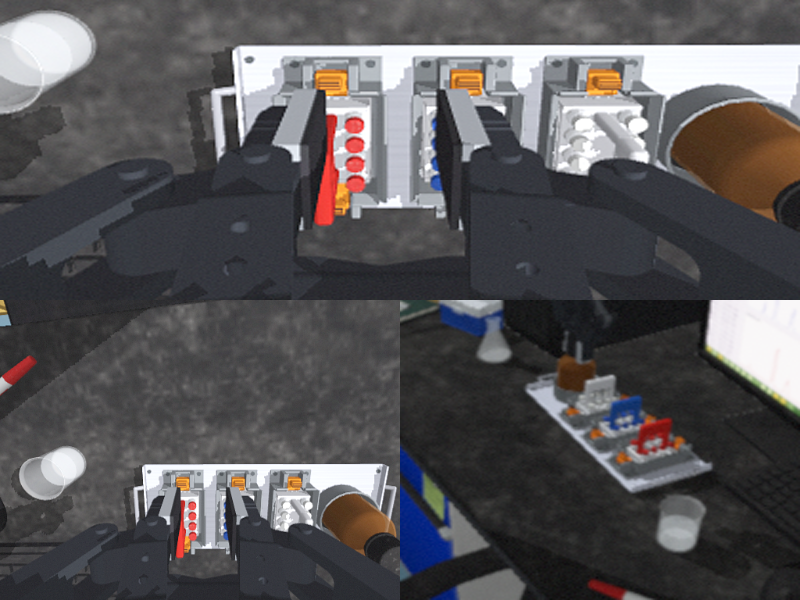

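The final view shows bottle, white, blue and red in order. The racks are seated level, the near latch tabs at (330,82), (466,82) and (603,82) are all in the same position, and the beaker and flask are still standing in place. Handing in.

```bash
python3 -c "
from rig import r
print(r.sign_off())"
```

```text
the job is handed in; nothing more can be done
None
```

The job is handed in at about 39 s: the rinse bottle stands upright in the well, with the white, blue and red racks in order from it, each pressed to the dock floor and held against a tug. My first grasp tipped the bottle, which settled back upright; the flask and beaker were not touched, and the far-end latches were hidden in the final view.

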